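Make up the grinding-ball charge in the pan that is still short

ROBOT

A 7-joint arm with a two-finger parallel gripper is mounted at the origin on a cart in front of the work surface, level with it; the furniture and walls round the work are solid. World frame = base frame: x ahead of the robot, y to its left, z up, the work surface at z = 0. Lengths are in mm, angles in rad, forces in N, time in s.
With the tool pointing down it reaches from about 350 to 900 mm from the base axis. Payload 8.1 kg.
Tool frame: the origin (TCP) lies between the finger pads; the fingertips stand 14 mm ahead of it and the grasp point (between the pads) lies 5 mm behind it (bot.finger_overhang is the distance from the TCP to the fingertips, in mm); z points along the fingers, y is the line along which they close (so a half turn about z gives the same grasp; the last joint's range is limited). The gripper opens to 92 mm and grips with 3 to 60 N. Pads are 19 mm wide; open, the fingers measure 130 mm over their backs; the gripper's body (75 mm by 190 mm) begins 47 mm behind the grasp point.
Start: joints at [-0.103, 0.434, 0.025, 1.573, -0.012, 1.134, -0.075], TCP at [625.014, -0.027, 204.542] pointing down, gripper open.
Joint ranges: [-2.62, 2.62], [-0.44, 2.09], [-1.27, 1.32], [0.08, 2.57], [-1.32, 4.46], [0.12, 2], [-2.74, 2.74]. Speed limits (rad/s): [2.22, 2.22, 3.01, 3.01, 3.14, 3.14, 3.14].

INTERFACE

Orientations are given as a 3x3 rotation matrix whose columns are the frame's x, y, z axes.
In Python, from rig import bot gives the robot as it stands. The module is installed in compiled form; this text tells all that it offers.
- The arm moves only by the shell command python3 -m jog 'ROWS' [FORCE]. ROWS is JSON, a list of rows, each a list of 3 entries, a list of its own where there are three numbers: the turn, a rotation vector about the world's x, y, z in rad, then the shift along the world's x, y, z in cm, then the opening in per cent of the stroke, from 0 (shut) to 100 (fully open). In form: [[[ax, ay, az], [dx, dy, dz], grip], ...]. A call has exactly 10 rows; each row shifts and turns the commanded pose from where the row before left it; what a row does not reach is not made up. A row lasts 1/10 s, in which the tool goes at most 50 mm and 8.59 degrees, less where a joint would pass 70% of its speed; a pose out of reach is approached as far as the arm can. A call is refused whole if a number of a shift passes 5 or a number of a turn 0.15, either way. A call with a gripper value outside its range is refused whole. The fingers move at their own pace and stop on an object; FORCE is the grip in N (left out, the last holds). Time passes only in rows, so rows that do not move let the fingers close, or fill a call up. It gives the time, the measured TCP pose, the force, the opening and the grip force at its end, in the units of the state.
- bot.observe(): the state, without advancing time (a new reading comes with each control period).
- bot.camera(name): name is "scene" or "side" or "wrist"; returns a dict with "color" (384x512x3 uint8, red, green, blue), "intrinsics" (3x3 intrinsics, pixels), "cam_to_world" (4x4, takes a point from camera to world coordinates). Camera axes: x right, y down, z forward; pixel columns grow to the right and rows downward; lengths in mm; the calibration is good to about 2 mm. A picture is of the moment at which its call begins. There is no depth.
- bot.sign_off(): hands the job in; it is judged then, once.
The state is a dict: "time": time; "joint_pos": joint angles; "dq": joint speeds; "effort": joint torques, N m; "eef_pos": TCP position; "orientation": TCP orientation; "contact_force": force on the tool from outside, world axes, zero at the start; "ft_torque": the same for the moment, N m; "grip_width": opening from 0.0 (shut) to 1.0 (fully open); "grip_force": force on a finger pad.
Only numpy, scipy, OpenCV 4.12 (cv2) and the standard library are available. Lean on these libraries where they do the work, as an engineer would, in place of code of your own. Each camera call takes 0.05 s, during which the arm holds its last target. There are 200 camera calls.

TASK

Two spring pans check the loads of steel grinding media for the mill: a pan with its full charge sinks onto its stop, and one of the two still stands high because its charge is short. Take the scoop by its grip, pour all five balls into the pan that is still up so that it drops onto its stop, then set the empty scoop down upright on the bench. Leave the full pan's load and the other things on the bench as they are.

Things in the scene. Friction and masses are not known exactly. Their poses are not given: they have to be found in the camera images.
- scoop_grip (a point): Middle of the scoop's upright black grip block: 18 mm (x) by 30 mm (y), from 51 to 95 mm above the scoop's underside; this point is 75 mm above the underside, over the scoop's centre. The block stands on a flat bridge across the walls at mid-length. x points to the open pouring end, z is up when the scoop stands level.
- scoop_lip (a point): Middle of the floor's edge at the open pouring end: 54 mm ahead (x) of the grip point and 52 mm below it. The floor, 46 mm wide inside, rises towards this end by 0.14 rad, so the balls stay at the back while the scoop is level; tipped nose-down by clearly more than that they roll out under the bridge. The side walls reach 23 mm below this point.
- pan_a_floor (a point): Centre of the inner floor of spring pan A, moving with it: a round steel dish, 136 mm outside, 130 mm inside, rim 30 mm above this point, on a grey round base fixed to the bench. Floor at z = 54 mm when up, 34 mm on its stop. A thin upright post (94 mm tall) stands 83 mm from the centre, along this point's x axis.
- pan_b_floor (a point): The same for spring pan B, identical to A.
- pan_a (a joint): How far pan A has sunk (m): 0 = up, 0.020 = down on its hard lower stop. It starts to sink at a load of about 95 g and rests on the stop from about 140 g. At the start one pan is down and the other is up.
- pan_b (a joint): The same for pan B.
- cylinder_wide_center (a point): Centre of the wide steel grinding cylinder, 36 mm across, 30 mm tall, about 240 g, standing in one of the pans (either one).
- cylinder_slim_center (a point): Centre of the slim steel grinding cylinder, 20 mm across, 30 mm tall, about 73 g, standing in the other pan. It may fall over there.
- ball_0_center (a point): Centre of steel grinding ball 1 of five, alike, 18 mm across, about 24 g; starts in the scoop.
- ball_1_center (a point): Centre of steel grinding ball 2 of five, alike, 18 mm across, about 24 g; starts in the scoop.
- ball_2_center (a point): Centre of steel grinding ball 3 of five, alike, 18 mm across, about 24 g; starts in the scoop.
- ball_3_center (a point): Centre of steel grinding ball 4 of five, alike, 18 mm across, about 24 g; starts in the scoop.
- ball_4_center (a point): Centre of steel grinding ball 5 of five, alike, 18 mm across, about 24 g; starts in the scoop.
- vial: Bystander: small capped glass vial, 23 mm wide, 50 mm tall; origin at the centre of its underside.
- jar: Bystander: clear jar with a wide screw cap, 47 mm wide, 80 mm tall; origin at the centre of its underside.
- tape: Bystander: roll of tape lying flat, 90 mm across, 19 mm high; origin at the centre of its underside.
- box_small: Bystander: plain small card box, 32 x 52 x 20 mm; origin at the centre of its underside.
- cassette: Bystander: black nozzle cassette, 32 x 110 x 34 mm; origin at the centre of its underside.
- scoop: Pouring scoop: a straight aluminium channel 110 mm long (x), 52 mm wide (y), walls 46 mm high, closed at the back, open at the front (+x), with an upright grip over its middle. 150 g. Origin at the centre of its flat underside, z up. It starts standing on the bench with the five balls in it.

How it is judged (in metres and radians):
On the way, in this order (a step that is already met when the one before it is completed fails the run):
1. the scoop has been lifted off the bench with all the balls in it (height (world z) of scoop_grip above 0.11 m and distance between each of ball_0_center, ball_1_center, ball_2_center, ball_3_center, ball_4_center and scoop_grip below 0.095 m), for 0.1 s.
2. the scoop is tipped nose-down with its lip over or close beside the short pan (the one with the slim cylinder) (angle between scoop_grip's own z axis and vertical above 0.2 rad and horizontal distance between scoop_lip and cylinder_slim_center below 0.13 m), for 0.1 s.
3. all five balls lie in the short pan and both pans are down on their stops (value of joint each of pan_a, pan_b above 0.0185 m and ((horizontal distance between each of ball_0_center, ball_1_center, ball_2_center, ball_3_center, ball_4_center, cylinder_slim_center and pan_a_floor below 0.066 m and z of ball_0_center in the frame of pan_a_floor between 0 and 0.045 m and z of ball_1_center in the frame of pan_a_floor between 0 and 0.045 m and z of ball_2_center in the frame of pan_a_floor between 0 and 0.045 m and z of ball_3_center in the frame of pan_a_floor between 0 and 0.045 m and z of ball_4_center in the frame of pan_a_floor between 0 and 0.045 m and z of cylinder_slim_center in the frame of pan_a_floor between 0 and 0.045 m and horizontal distance between cylinder_wide_center and pan_b_floor below 0.066 m and z of cylinder_wide_center in the frame of pan_b_floor between 0 and 0.045 m) or (horizontal distance between each of ball_0_center, ball_1_center, ball_2_center, ball_3_center, ball_4_center, cylinder_slim_center and pan_b_floor below 0.066 m and z of ball_0_center in the frame of pan_b_floor between 0 and 0.045 m and z of ball_1_center in the frame of pan_b_floor between 0 and 0.045 m and z of ball_2_center in the frame of pan_b_floor between 0 and 0.045 m and z of ball_3_center in the frame of pan_b_floor between 0 and 0.045 m and z of ball_4_center in the frame of pan_b_floor between 0 and 0.045 m and z of cylinder_slim_center in the frame of pan_b_floor between 0 and 0.045 m and horizontal distance between cylinder_wide_center and pan_a_floor below 0.066 m and z of cylinder_wide_center in the frame of pan_a_floor between 0 and 0.045 m))), for 0.3 s.
At the end, for the whole second after the job is handed in: All five balls lie in the pan that was up, with the slim cylinder; the wide cylinder is still in the other pan; both pans rest within 1.5 mm of their lower stops; the scoop stands upright (within 0.1 rad) on the bench, at rest (all of step 3 and height (world z) of scoop_grip between 0.068 and 0.082 m and angle between scoop_grip's own z axis and vertical below 0.1 rad and linear speed of scoop below 0.02 m/s); the robot touches nothing.
It fails at once if the vial is moved by more than 30 mm (distance of vial from where it was at the start of the episode above 0.03 m).
It fails at once if the jar is moved by more than 30 mm (distance of jar from where it was at the start of the episode above 0.03 m).
It fails at once if the tape is moved by more than 30 mm (distance of tape from where it was at the start of the episode above 0.03 m).
It fails at once if the box is moved by more than 30 mm (distance of box_small from where it was at the start of the episode above 0.03 m).
It fails at once if the cassette is moved by more than 30 mm (distance of cassette from where it was at the start of the episode above 0.03 m).
It also fails if it takes over 48 s, if anything falls off the work surface, if the arm or the gripper's body presses on something with over 40 N, if the wrist force passes 120 N, or if a joint passes its speed limit or range.

## Working session

There is one attempt and no reset: what is moved stays moved. The work goes in short steps, Python scripts to look and compute and a shell command to move; the robot and the scene stay as the last step left them, time stands still between calls to the robot, and variables do not carry over. Pictures are saved under pics/ and viewed, at most 10 in all, crops included, and the job is handed in when it is done.

```bash
mkdir -p pics; cat > h.py <<'E'
import numpy as np, cv2
from rig import bot
def snap(n,f):
    c=bot.camera(n); np.savez('pics/'+f+'.npz',**c); cv2.imwrite('pics/'+f+'.png',c['color'][:,:,::-1]); return c
def load(f): return dict(np.load('pics/'+f+'.npz'))
def ray(c,u,v):
    T=c['cam_to_world']; d=T[:3,:3]@np.linalg.inv(c['intrinsics'])@np.array([u,v,1.]); return T[:3,3],d
def onz(c,u,v,z):
    o,d=ray(c,u,v); return o+d*(z-o[2])/d[2]
def proj(c,p):
    T=c['cam_to_world']; q=c['intrinsics']@(T[:3,:3].T@(np.array(p,float)-T[:3,3])); return q[:2]/q[2]
def tri(c1,a,c2,b):
    o1,d1=ray(c1,*a);o2,d2=ray(c2,*b);d1/=np.linalg.norm(d1);d2/=np.linalg.norm(d2)
    s=np.linalg.lstsq(np.c_[d1,-d2],o2-o1,rcond=None)[0]; p,q=o1+s[0]*d1,o2+s[1]*d2
    return (p+q)/2,np.linalg.norm(p-q)
E
python3 - <<'E'
from h import *
a=snap('scene','s0');b=snap('side','d0');w=snap('wrist','w0')
for c in(a,b,w): print(c['cam_to_world'].round(2).tolist(),c['intrinsics'][0])
cv2.imwrite('pics/all0.png',cv2.resize(np.vstack([np.hstack([a['color'],b['color']]),np.hstack([w['color'],w['color']*0])]),(800,600))[:,:,::-1])
print(bot.observe())
E
```

```text
[[0.82, -0.41, 0.4, -191.11], [-0.57, -0.61, 0.55, -978.15], [0.02, -0.68, -0.74, 1294.01], [0.0, 0.0, 0.0, 1.0]] [473.21078551   0.         259.74753659]
[[-0.97, -0.15, 0.17, 291.64], [-0.22, 0.66, -0.72, 728.62], [-0.0, -0.74, -0.68, 819.61], [0.0, 0.0, 0.0, 1.0]] [404.06439013   0.         256.87567537]
[[1.0, 0.0, -0.0, 625.6], [0.0, -0.95, -0.3, 81.07], [-0.0, 0.3, -0.95, 383.76], [0.0, 0.0, 0.0, 1.0]] [279.97784571   0.         254.11170906]
{'time': 0.15, 'joint_pos': array([-0.10260323,  0.43507798,  0.02499434,  1.57385968, -0.01159655,
        1.13402768, -0.07510902]), 'dq': array([ 0.00049047, -0.00092588, -0.00171319, -0.00187979, -0.00040493,
        0.00021476, -0.00074829]), 'effort': array([ 9.13879558e-04, -6.68263149e+01,  9.85680185e-01, -3.14695251e+01,
       -6.03506877e-02,  3.94195947e-02,  8.07748006e-05]), 'eef_pos': array([ 6.24587065e+02, -6.05532367e-02,  2.03927154e+02]), 'orientation': array([[ 9.09434451e-05,  9.99999250e-01, -1.22147179e-03],
       [ 9.99999988e-01, -9.10947291e-05, -1.23798752e-04],
       [-1.23909928e-04, -1.22146052e-03, -9.99999246e-01]]), 'contact_force': array([-0.58456134,  0.25232531, -0.24347793]), 'ft_torque': array([0.02675454, 0.02545428, 0.02177733]), 'grip_force': 0.0, 'grip_width': 0.9992721685593676}
```

View pics/all0.png

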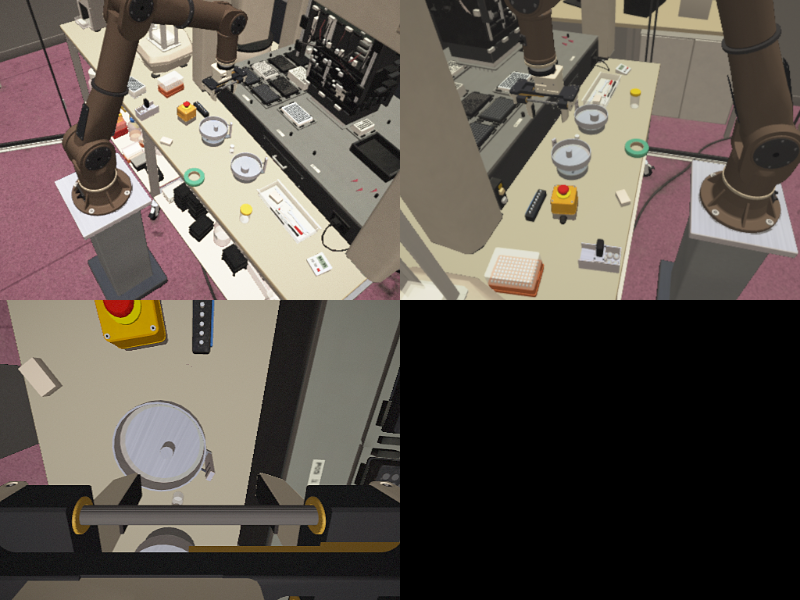

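The mosaic shows the scoop at side pixel ~(255,322) and scene ~(185,135), with the pans in the middle of the bench. Next I'll look at enlarged crops.

```bash
python3 - <<'E'
from h import *
a=load('s0')['color'];b=load('d0')['color']
def crop(i,u0,v0,u1,v1,W,H): return cv2.resize(i[v0:v1,u0:u1],(W,H),interpolation=cv2.INTER_CUBIC)
t=np.hstack([crop(a,150,110,250,185,400,300),crop(a,240,135,360,225,400,300)])
u=np.hstack([crop(b,200,290,300,365,400,300),crop(b,180,125,280,225,400,300)])
cv2.imwrite('pics/z0.png',np.vstack([t,u])[:,:,::-1])
E
```

```text
(no output)
```

View pics/z0.png

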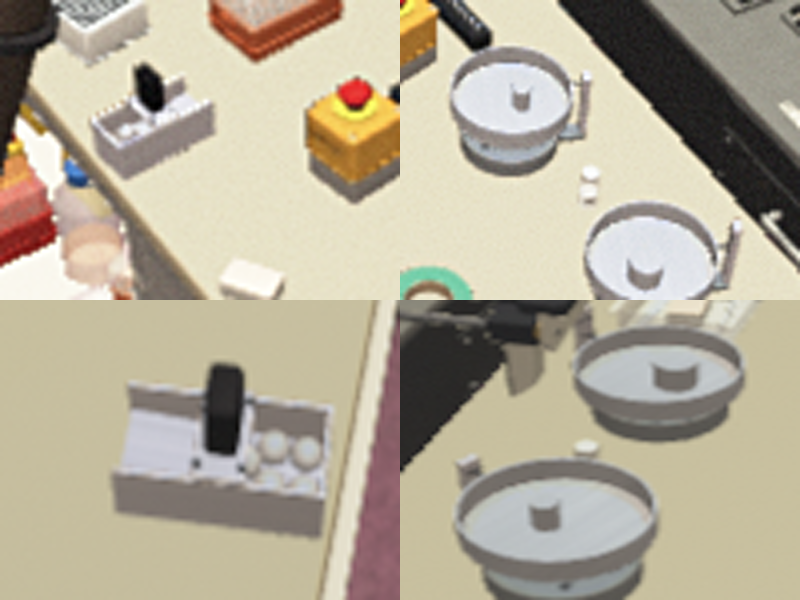

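```bash
python3 - <<'E'
from h import *
a=load('s0');b=load('d0')
S=lambda x,y:(240+(x-400)*.3,135+y*.3); D=lambda x,y:(180+(x-400)*.25,125+(y-300)/3)
s=lambda x,y:(150+x*.25,110+y*.25); d=lambda x,y:(200+x*.25,290+(y-300)*.25)
for n,p,q in [('grip',s(150,88),d(224,410)),('griptop',s(148,68),d(226,368)),('slim',S(522,97),D(545,513)),('rimB',S(511,96),D(555,516)),('rim wide',S(651,255),D(659,373)),('post near',S(586,75),D(469,462))]:
    x,e=tri(a,p,b,q); print(n,x.round(0),round(e,1))
# scoop corners on bench / top
for n,p,z in [('back-near bottom',(321,535),0),('front-near bottom',(115,512),0),('backtop near',(325,502),46),('fronttop near',(115,475),46),('fronttop far',(130,385),46),('backtop far',(332,408),46),('edge',(330,590),0),('edge2',(385,310),0)]:
    print(n,onz(b,*d(*p),z).round(0))
for n,p,z in [('b',(104,177),0),('f',(212,130),0),('bt',(93,123),46),('bt2',(106,148),46),('ft',(212,102),46)]: print(n,onz(a,*s(*p),z).round(0))
# bystanders
for n,p in [('red btn',(563,190)),('cass',(535,205)),('tipbox',(515,272)),('box',(623,197)),('tape',(637,148)),('caps',(600,160))]:
    print(n,onz(b,(p[0]-400)*1.28,p[1]*1.28,20).round(0))
E
```

```text
grip [392. 306.  69.] 2.2
griptop [391. 300.  99.] 0.0
slim [578. -26.  66.] 0.4
rimB [569. -20.  69.] 1.5
rim wide [ 562. -270.   50.] 3.4
post near [641. -56.  90.] 1.3
back-near bottom [334. 327.   0.]
front-near bottom [443. 339.   0.]
backtop near [333. 332.  46.]
fronttop near [440. 341.  46.]
fronttop far [446. 290.  46.]
backtop far [338. 280.  46.]
edge [324. 354.   0.]
edge2 [322. 183.   0.]
b [325. 288.   0.]
f [447. 288.   0.]
bt [333. 316.  46.]
bt2 [327. 277.  46.]
ft [444. 278.  46.]
red btn [563. 101.  20.]
cass [629. 179.  20.]
tipbox [599. 396.  20.]
box [366.  86.  20.]
tape [ 355. -155.   20.]
caps [476. -62.  20.]
```

```bash
python3 -m jog '[[[0,0,0.01],[-2.5,3.4,-0.3],100],[[0,0,0.01],[-2.6,3.4,-0.3],100],[[0,0,0.01],[-2.6,3.4,-0.3],100],[[0,0,0.01],[-2.6,3.4,-0.3],100],[[0,0,0.01],[-2.6,3.4,-0.4],100],[[0,0,0.01],[-2.6,3.4,-0.4],100],[[0,0,0.01],[-2.6,3.4,-0.4],100],[[0,0,0.01],[-2.6,3.4,-0.5],100],[[0,0,0.01],[-2.6,3.4,-0.5],100],[[0,0,0],[0,0,0],100]]'
python3 - <<'E'
from h import *
a=snap('wrist','w1');b=snap('side','d1')
cv2.imwrite('pics/m1.png',np.hstack([cv2.resize(a['color'],(400,300)),cv2.resize(b['color'][270:375,185:325],(400,300))])[:,:,::-1])
E
```

```text
time: 1.15
eef_pos: [387.3, 310.9, 170.0]
orientation: [[-0.099, 0.995, -0.002], [0.995, 0.099, 0.002], [0.002, -0.002, -1.0]]
contact_force: [0.2, -0.8, 0.9]
grip_width: 1.0
grip_force: 0.0
```

View pics/m1.png

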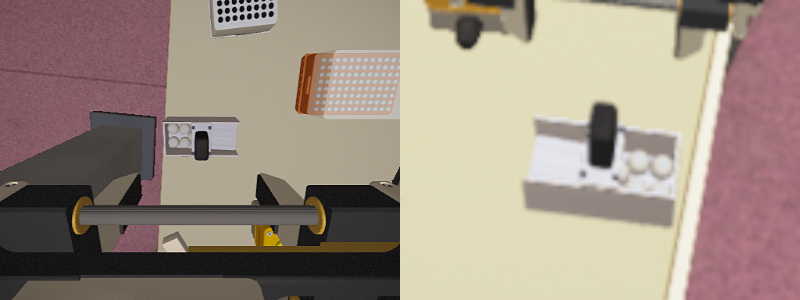

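```bash
python3 - <<'E'
from h import *
w=load('w1');b=load('d1');a=load('s0')
print(w['cam_to_world'].round(2).tolist())
print(tri(w,(202*1.28,145*1.28),b,(185+202*.35,270+134*.35)))
print(tri(w,(202*1.28,145*1.28),a,(187.5,132)))
for n,p,z in [('bl top',(163,120),46),('bl near',(163,156),46),('fr top',(237,123),46),('fr near',(239,155),46)]: print(n,onz(w,p[0]*1.28,p[1]*1.28,z).round(0))
for p in [(190,130),(217,130)]: print(onz(w,p[0]*1.28,p[1]*1.28,50).round(0))
g=cv2.cvtColor(w['color'],cv2.COLOR_RGB2GRAY)[150:220,200:320]<60
n,l,st,ce=cv2.connectedComponentsWithStats(g.astype('uint8'))
print(st[1:],ce[1:]+[200,150])
for i in range(1,n):
    if st[i,4]>100:
        x,y=st[i,:2]+[200,150]; W,H=st[i,2:4]
        for z in (51,95): print(z,onz(w,x,y,z).round(0),onz(w,x+W,y+H,z).round(0))
print(proj(w,[392,306,95]),proj(w,[392,306,51]))
E
```

```text
[[0.99, 0.1, 0.03, 380.55], [0.1, -0.95, -0.3, 391.33], [-0.0, 0.3, -0.95, 350.14], [0.0, 0.0, 0.0, 1.0]]
(array([391.59243394, 309.88379574,  76.71568253]), np.float64(2.0729539215726582))
(array([393.30713724, 307.38845834,  67.54926776]), np.float64(0.6998601690301267))
bl top [336. 332.  46.]
bl near [338. 278.  46.]
fr top [440. 338.  46.]
fr near [450. 291.  46.]
[375. 322.  50.]
[412. 326.  50.]
[[  9   5   1   1   1]
 [ 15   5   2   1   2]
 [ 21   5   1   1   1]
 [ 24   5   5   1   5]
 [ 30   5   1   1   1]
 [ 32   5   3   1   3]
 [ 48  12   1   1   1]
 [ 67  12   1   1   1]
 [ 48  18  20  37 633]
 [ 46  45   1   1   1]
 [ 13  47   1   1   1]] [[209.         155.        ]
 [215.5        155.        ]
 [221.         155.        ]
 [226.         155.        ]
 [230.         155.        ]
 [233.         155.        ]
 [248.         162.        ]
 [267.         162.        ]
 [257.56872038 186.49763033]
 [246.         195.        ]
 [213.         197.        ]]
51 [380. 321.  51.] [407. 281.  51.]
95 [380. 332.  95.] [403. 297.  95.]
[257.75047786 195.19147458] [257.35644112 182.53617491]
```

```bash
python3 -m jog '[[[0,0,0],[0.4,-0.2,-2.5],100],[[0,0,0],[0,0,-2.5],80],[[0,0,0],[0,0,-2.5],60],[[0,0,0],[0,0,-2.3],60],[[0,0,0],[0,0,0],40],[[0,0,0],[0,0,0],25],[[0,0,0],[0,0,0],10],[[0,0,0],[0,0,0],0],[[0,0,0],[0,0,0],0],[[0,0,0],[0,0,0],0]]' 45
```

```text
time: 2.25
eef_pos: [396.3, 304.2, 73.1]
orientation: [[-0.09, 0.996, 0.001], [0.996, 0.09, 0.001], [0.001, 0.001, -1.0]]
contact_force: [-2.4, -0.6, 3.3]
grip_width: 0.262
grip_force: 1.3
```

```bash
python3 -m jog '[[[0,0,0],[0,0,0],0],[[0,0,0],[0,0,0],0],[[0,0,0],[0,0,0],0],[[0,0,0],[0,0,0],0],[[0,0,0],[0,0,0.5],0],[[0,0,0],[0,0,1.5],0],[[0,0,0],[0,0,2],0],[[0,0,0],[0,0,1.5],0],[[0,0,0],[0,0,0.5],0],[[0,0,0],[0,0,0],0]]' 45
python3 - <<'E'
from h import *
a=snap('wrist','w2');b=snap('side','d2')
cv2.imwrite('pics/m2.png',np.hstack([cv2.resize(a['color'],(400,300)),cv2.resize(b['color'][235:370,170:350],(400,300))])[:,:,::-1])
E
```

```text
time: 3.25
eef_pos: [396.3, 304.1, 133.0]
orientation: [[-0.09, 0.996, 0.001], [0.996, 0.09, 0.001], [0.001, 0.001, -1.0]]
contact_force: [-0.1, -0.1, -0.1]
grip_width: 0.006
grip_force: 0.0
```

View pics/m2.png

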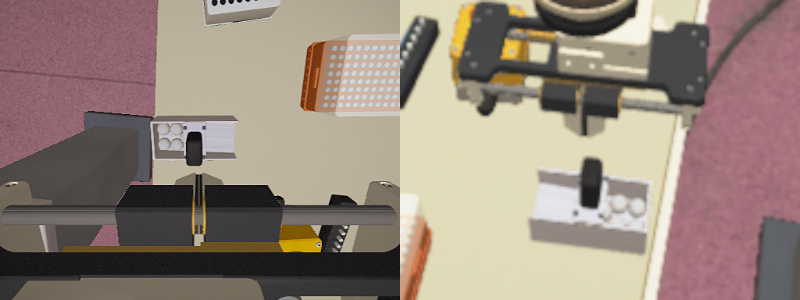

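```bash
python3 - <<'E'
from h import *
w=load('w2');b=load('d2');a=snap('scene','s2')
print(w['cam_to_world'].round(2).tolist(), bot.observe()['eef_pos'])
side=lambda x,y:(170+(x-400)*.45,235+y*.45)
print('grip',tri(w,(194*1.28,149*1.28),b,side(591,183)))
print('tip',tri(w,(198*1.28,177*1.28),b,side(584,134)))
print('expected tip side',proj(b,[396.3,304.1,119]),'wrist',proj(w,[396.3,304.1,119]),'got',side(584,134))
for n,p,z in [('bl far',(153,118),46),('bl near',(153,159),46),('fr far',(232,121),46),('fr near',(237,156),46)]: print(n,onz(w,p[0]*1.28,p[1]*1.28,z).round(0))
def cr(i,u0,v0,u1,v1): return cv2.resize(i[v0:v1,u0:u1],(400,300),interpolation=cv2.INTER_CUBIC)
cv2.imwrite('pics/m3.png',np.hstack([cr(w['color'],180,130,340,250),cr(b['color'],200,260,320,350)])[:,:,::-1])
E
```

```text
[[1.0, 0.09, 0.03, 389.74], [0.09, -0.95, -0.3, 384.78], [0.0, 0.3, -0.95, 313.01], [0.0, 0.0, 0.0, 1.0]] [395.59206284 303.52238879 131.75400171]
grip (array([391.38703097, 305.85372569,  68.25004134]), np.float64(0.856282889971318))
tip (array([396.01168836, 310.55091644, 154.17624733]), np.float64(0.46414788146553954))
expected tip side [253.44450011 302.59127885] wrist [252.85798044 214.48561667] got (252.8, 295.3)
bl far [338. 334.  46.]
bl near [340. 280.  46.]
fr far [436. 339.  46.]
fr near [448. 294.  46.]
```

View pics/m3.png

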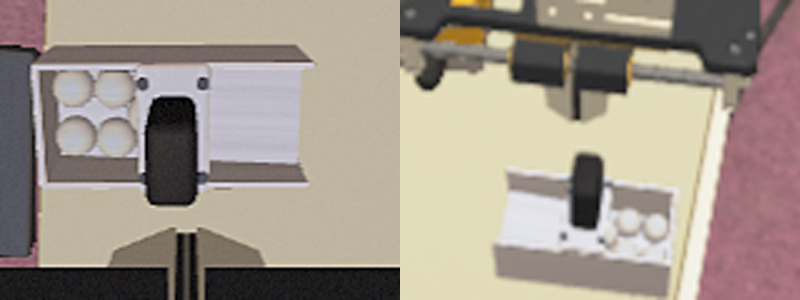

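Both views show the scoop undisturbed and still on the bench, grip block at about (391.5, 306). The fingers closed on nothing, so I'll go again, centred and a little lower, and check before lifting.

```bash
python3 -m jog '[[[0,0,0],[-0.4,0.3,0],60],[[0,0,0],[0,0,0],60],[[0,0,0],[0,0,0],60],[[0,0,0],[0,0,-1.5],60],[[0,0,0],[0,0,-2],60],[[0,0,0],[0,0,-2],60],[[0,0,0],[0,0,-0.8],60],[[0,0,0],[0,0,0],60],[[0,0,0],[0,0,0],60],[[0,0,0],[0,0,0],60]]' 30
python3 - <<'E'
from h import *
a=snap('wrist','w4');b=snap('side','d4')
def cr(i,u0,v0,u1,v1): return cv2.resize(i[v0:v1,u0:u1],(400,300),interpolation=cv2.INTER_CUBIC)
cv2.imwrite('pics/m4.png',np.hstack([cr(a['color'],140,100,380,280),cr(b['color'],190,245,330,350)])[:,:,::-1])
E
```

```text
time: 4.4
eef_pos: [392.5, 307.5, 70.4]
orientation: [[-0.09, 0.996, 0.001], [0.996, 0.09, 0.001], [0.001, 0.001, -1.0]]
contact_force: [0.4, 0.6, -0.0]
grip_width: 0.6
grip_force: 0.0
```

View pics/m4.png

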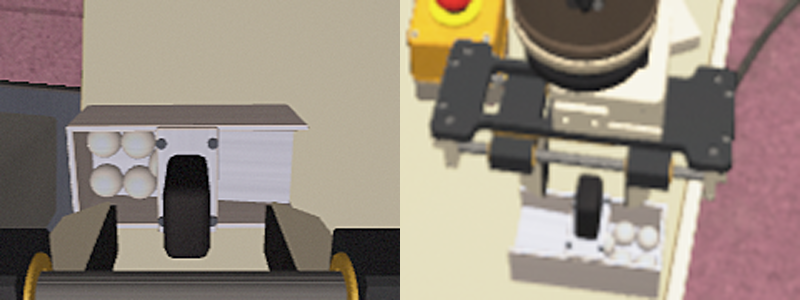

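```bash
python3 -m jog '[[[0,0,0],[0,0,0],0],[[0,0,0],[0,0,0],0],[[0,0,0],[0,0,0],0],[[0,0,0],[0,0,0],0],[[0,0,0],[0,0,0],0],[[0,0,0],[0,0,0],0],[[0,0,0],[0,0,0],0],[[0,0,0],[0,0,0],0],[[0,0,0],[0,0,0],0],[[0,0,0],[0,0,0],0]]' 45
python3 - <<'E'
from h import *
a=snap('wrist','w5');b=snap('side','d5')
for c in (a,b): print(proj(c,[392.5,307.5,56]),proj(c,[392.5,307.5,75]),proj(c,[391.5,306.5,95]))
def cr(i,u0,v0,u1,v1): return cv2.resize(i[v0:v1,u0:u1],(400,300),interpolation=cv2.INTER_CUBIC)
cv2.imwrite('pics/m5.png',np.hstack([cr(a['color'],140,100,380,280),cr(b['color'],190,245,330,350)])[:,:,::-1])
E
```

```text
time: 5.5
eef_pos: [392.1, 306.9, 69.5]
orientation: [[-0.09, 0.996, 0.0], [0.996, 0.09, -0.0], [-0.0, 0.0, -1.0]]
contact_force: [0.6, -0.0, -2.9]
grip_width: 0.178
grip_force: 45.0
[253.60175337 214.09269017] [253.54793973 224.87080853] [251.70788046 240.00930058]
[255.06237217 321.11941029] [255.02501218 316.27647497] [255.58377506 310.67583444]
```

View pics/m5.png

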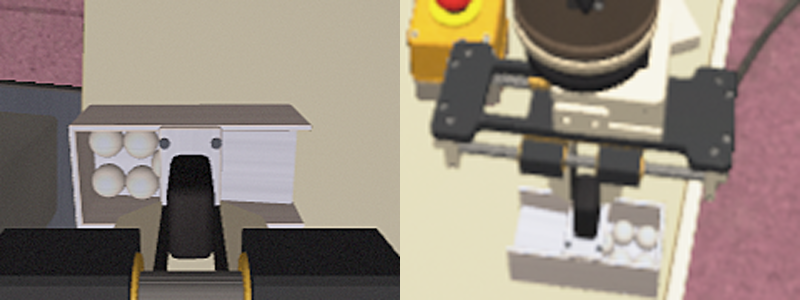

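The block is held (opening 16 mm), but the pads sit towards its -y edge. I'll re-grip 8 mm further along +y.

```bash
python3 -m jog '[[[0,0,0],[0,0,0],45],[[0,0,0],[0,0,0],45],[[0,0,0],[0,0.4,0],45],[[0,0,0],[0,0.4,0],45],[[0,0,0],[0,0,0],45],[[0,0,0],[0,0,0],0],[[0,0,0],[0,0,0],0],[[0,0,0],[0,0,0],0],[[0,0,0],[0,0,0],0],[[0,0,0],[0,0,0],0]]' 45
python3 -m jog '[[[0,0,0],[0,0,0],0],[[0,0,0],[0,0,0],0],[[0,0,0],[0,0,0.3],0],[[0,0,0],[0,0,0.7],0],[[0,0,0],[0,0,1.2],0],[[0,0,0],[0,0,1.5],0],[[0,0,0],[0,0,1.5],0],[[0,0,0],[0,0,1],0],[[0,0,0],[0,0,0.3],0],[[0,0,0],[0,0,0],0]]' 45
python3 - <<'E'
from h import *
a=snap('wrist','w6');b=snap('side','d6')
def cr(i,u0,v0,u1,v1): return cv2.resize(i[v0:v1,u0:u1],(400,300),interpolation=cv2.INTER_CUBIC)
cv2.imwrite('pics/m6.png',np.hstack([cr(a['color'],140,100,380,280),cr(b['color'],190,220,350,340)])[:,:,::-1])
E
```

```text
time: 6.6
eef_pos: [391.8, 314.8, 69.4]
orientation: [[-0.09, 0.996, -0.0], [0.996, 0.09, -0.0], [-0.0, -0.0, -1.0]]
contact_force: [-0.8, 0.5, -1.7]
grip_width: 0.182
grip_force: 45.0
time: 7.6
eef_pos: [392.2, 315.1, 135.1]
orientation: [[-0.09, 0.996, 0.001], [0.996, 0.09, 0.001], [0.001, 0.001, -1.0]]
contact_force: [-0.8, 0.5, -2.7]
grip_width: 0.18
grip_force: 45.0
```

View pics/m6.png

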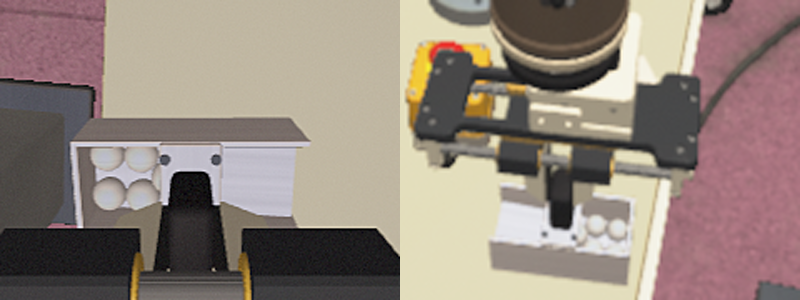

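```bash
python3 -m jog '[[[0,0,0],[0,-0.3,1],0],[[0,0,0],[0.2,-0.8,1.5],0],[[0,0,0],[0.4,-1.3,1.5],0],[[0,0,0],[0.5,-1.8,1.2],0],[[0,0,0],[0.6,-2,0.8],0],[[0,0,0],[0.7,-2,0.5],0],[[0,0,0],[0.8,-2,0],0],[[0,0,0],[0.8,-2,0],0],[[0,0,0],[0.8,-2,0],0],[[0,0,0],[0.8,-2,0],0]]'
python3 -m jog '[[[0,0,0],[0.8,-2,0],0],[[0,0,0],[0.8,-2,0],0],[[0,0,0],[0.8,-2,0],0],[[0,0,0],[0.8,-2,0],0],[[0,0,0],[0.8,-2,0],0],[[0,0,0],[0.7,-2,0],0],[[0,0,0],[0.6,-2,0],0],[[0,0,0],[0.4,-1.8,0],0],[[0,0,0],[0.2,-1.3,0],0],[[0,0,0],[0.1,-0.7,0],0]]'
python3 - <<'E'
from h import *
w=load('w0');a=load('s0');b=load('d0')
print('wrist',onz(w,208.6,185.6,84))
for c,nm in((w,'w'),(a,'s'),(b,'d')):
    t=np.linspace(0,6.283,120); q=np.array([proj(c,[575+68*np.cos(k),-24+68*np.sin(k),84]) for k in t]); print(nm,q.min(0).round(1),q.max(0).round(1))
c=snap('wrist','w7'); cr=c['color'][60:330,60:420]
d=snap('side','d7')['color'][100:250,150:350]
cv2.imwrite('pics/m7.png',np.hstack([cv2.resize(cr,(400,300)),cv2.resize(d,(400,300))])[:,:,::-1])
E
```

```text
time: 8.7
eef_pos: [448.0, 151.9, 199.8]
orientation: [[-0.09, 0.996, -0.0], [0.996, 0.09, -0.0], [-0.0, -0.0, -1.0]]
contact_force: [0.8, -0.3, -2.5]
grip_width: 0.181
grip_force: 45.0
time: 9.7
eef_pos: [507.9, -26.3, 199.6]
orientation: [[-0.088, 0.996, -0.0], [0.996, 0.088, -0.0], [-0.0, -0.0, -1.0]]
contact_force: [0.4, 0.8, -2.7]
grip_width: 0.182
grip_force: 45.0
wrist [574.31694235  -9.46753422  84.        ]
w [149.5 137.4] [269.8 251.1]
s [257.  147.8] [294.4 174.2]
d [191.2 175.3] [242.  209.8]
```

View pics/m7.png

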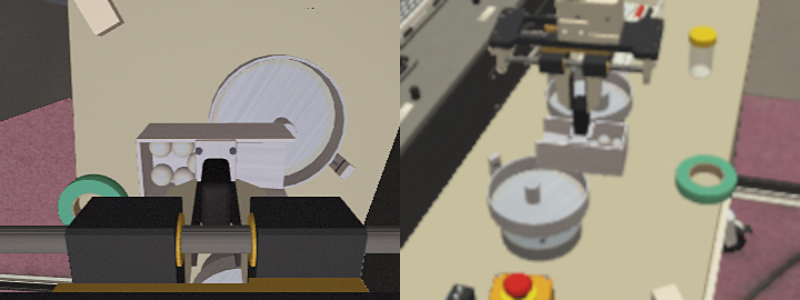

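The picture shows all five balls at the back of the level scoop. The short pan (side crop 488–588, 155–235) lies in front and towards +y, so I'm measuring the scoop-to-pan offset in the same camera.

```bash
python3 - <<'E'
from h import *
d=load('d7');w=load('w7')
D=lambda x,y:(150+(x-400)*.5,100+y*.5); W=lambda x,y:(60+x*.9,60+y*.9)
print('front near bot',onz(d,*D(538,165),130),'back near bot',onz(d,*D(622,175),130))
print('near top front',onz(d,*D(541,133),176),'near top back',onz(d,*D(628,141),176))
# wrist: far(+y) wall top
print('wrist +y wall top',onz(w,*W(137,137),176),onz(w,*W(297,137),176), '-y', onz(w,*W(140,196),176))
for cx,cy in((571,-19),(572,-22)):
    t=np.linspace(0,6.283,120)
    for c,F in((d,lambda q:((q[:,0]-150)/.5+400,(q[:,1]-100)/.5)),(w,lambda q:((q[:,0]-60)/.9,(q[:,1]-60)/.9))):
        q=np.array([proj(c,[cx+68*np.cos(k),cy+68*np.sin(k),84]) for k in t]); x,y=F(q); print(cx,cy,x.min().round(),x.max().round(),y.min().round(),y.max().round())
E
```

```text
front near bot [561.8688963  -11.99646406 130.        ] back near bot [452.04354407 -17.24426811 130.        ]
near top front [557.84827526 -21.9111466  176.        ] near top back [447.66293309 -30.80056803 176.        ]
wrist +y wall top [453.39605272  -9.68454818 176.        ] [5.62012124e+02 8.22231239e-02 1.76000000e+02] -y [456.18863062 -54.14586699 176.        ]
571 -19 484.0 586.0 153.0 223.0
571 -19 210.0 349.0 58.0 193.0
572 -22 484.0 586.0 152.0 221.0
572 -22 211.0 350.0 62.0 195.0
```

```bash
python3 -m jog '[[[0,0,0],[0,0.3,-0.5],0],[[0,0,0],[0,0.5,-0.9],0],[[0,0,0],[0,0.4,-0.7],0],[[-0.003,0.03,0],[0,0,-0.3],0],[[-0.004,0.04,0],[0,0,0],0],[[-0.004,0.04,0],[0,0,0],0],[[-0.003,0.03,0],[0,0,0],0],[[-0.003,0.03,0],[0,0,0],0],[[-0.002,0.02,0],[0,0,0],0],[[-0.002,0.02,0],[0,0,0],0]]'
python3 -m jog '[[[-0.002,0.02,0],[0,0,0],0],[[-0.002,0.02,0],[0,0,0],0],[[-0.002,0.02,0],[0,0,0],0],[[-0.002,0.02,0],[0,0,0],0],[[-0.002,0.02,0],[0,0,0],0],[[-0.002,0.02,0],[0,0,0],0],[[-0.002,0.02,0],[0,0,0],0],[[0,0,0],[0,0,0],0],[[0,0,0],[0,0,0],0],[[0,0,0],[0,0,0],0]]'
python3 -m jog '[[[-0.002,0.02,0],[0,0,0],0],[[-0.002,0.02,0],[0,0,0],0],[[-0.002,0.02,0],[0,0,0],0],[[-0.002,0.02,0],[0,0,0],0],[[-0.002,0.02,0],[0,0,0],0],[[-0.002,0.02,0],[0,0,0],0],[[0,0,0],[0,0,0],0],[[0,0,0],[0,0,0],0],[[0,0,0],[0,0,0],0],[[0,0,0],[0,0,0],0]]'
python3 - <<'E'
from h import *
c=snap('wrist','w8')['color'][60:330,60:420]
d=snap('side','d8')['color'][100:250,150:350]
s=snap('scene','s8')['color'][110:215,220:360]
cv2.imwrite('pics/m8.png',np.vstack([np.hstack([cv2.resize(c,(400,300)),cv2.resize(d,(400,300))]),np.hstack([cv2.resize(s,(400,300)),np.zeros((300,400,3),'uint8')])])[:,:,::-1])
E
```

```text
time: 10.8
eef_pos: [507.8, -12.4, 175.0]
orientation: [[-0.091, 0.973, -0.21], [0.996, 0.088, -0.021], [-0.002, -0.211, -0.977]]
contact_force: [0.1, -0.6, -3.1]
grip_width: 0.18
grip_force: 45.0
time: 11.8
eef_pos: [508.0, -13.1, 175.7]
orientation: [[-0.09, 0.935, -0.342], [0.996, 0.084, -0.034], [-0.003, -0.344, -0.939]]
contact_force: [-0.1, -0.3, -1.6]
grip_width: 0.18
grip_force: 45.0
time: 12.8
eef_pos: [508.0, -13.0, 175.7]
orientation: [[-0.091, 0.887, -0.452], [0.996, 0.079, -0.045], [-0.004, -0.455, -0.891]]
contact_force: [-0.1, 1.4, -1.4]
grip_width: 0.181
grip_force: 45.0
```

View pics/m8.png

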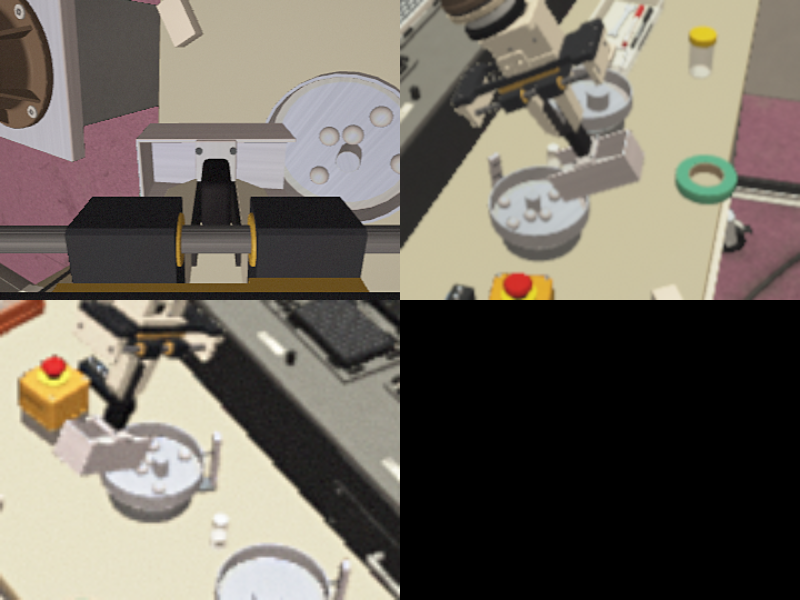

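All five balls lie in the short pan (wrist crop ~(329,136), (352,135), (381,116), (319,175), (398,163)), the slim cylinder is still standing, and the scoop is empty. I'll level it and carry it back to its starting spot.

```bash
python3 -m jog '[[[0,0,0],[-0.3,0,1],0],[[0.005,-0.05,0],[-0.3,0,1],0],[[0.005,-0.05,0],[-0.3,0,0.5],0],[[0.005,-0.05,0],[-0.3,0.5,0],0],[[0.005,-0.05,0],[-0.5,1,0],0],[[0.005,-0.05,0],[-0.7,1.5,0],0],[[0.005,-0.05,0],[-0.7,2,0],0],[[0.005,-0.05,0],[-0.7,2,0],0],[[0.005,-0.05,0],[-0.7,2,0],0],[[0.005,-0.05,0],[-0.7,2,0],0]]'
python3 -m jog '[[[0.002,-0.02,0],[-0.7,2,0],0],[[0,0,0],[-0.7,2,0],0],[[0,0,0],[-0.7,2,0],0],[[0,0,0],[-0.7,2.5,0],0],[[0,0,0],[-0.7,2.5,0],0],[[0,0,0],[-0.7,2.5,-1],0],[[0,0,0],[-0.7,2.5,-1.5],0],[[0,0,0],[-0.7,2.5,-1.5],0],[[0,0,0],[-0.6,2,-1.5],0],[[0,0,0],[-0.2,1.3,-1],0]]'
```

```text
time: 13.95
eef_pos: [455.5, 97.6, 201.5]
orientation: [[-0.09, 0.996, -0.017], [0.996, 0.09, -0.001], [0.0, -0.017, -1.0]]
contact_force: [0.2, 1.2, -1.0]
grip_width: 0.184
grip_force: 45.0
time: 14.95
eef_pos: [390.8, 316.2, 135.3]
orientation: [[-0.092, 0.996, -0.0], [0.996, 0.092, -0.0], [-0.0, -0.001, -1.0]]
contact_force: [0.5, -0.0, -0.7]
grip_width: 0.183
grip_force: 45.0
```

```bash
python3 -m jog '[[[0,0,0],[0,0,-1],0],[[0,0,0],[0,0,-1.5],0],[[0,0,0],[0,0,-1.5],0],[[0,0,0],[0,0,-1],0],[[0,0,0],[0,0,-0.6],0],[[0,0,0],[0,0,-0.4],0],[[0,0,0],[0,0,-0.2],0],[[0,0,0],[0,0,-0.2],0],[[0,0,0],[0,0,-0.1],0],[[0,0,0],[0,0,0],0]]'
python3 - <<'E'
from h import *
a=bot.observe();print(a['eef_pos'],a['contact_force'])
E
```

```text
time: 15.95
eef_pos: [392.0, 315.0, 70.7]
orientation: [[-0.09, 0.996, 0.0], [0.996, 0.09, 0.0], [0.0, 0.0, -1.0]]
contact_force: [-0.5, 0.4, -1.7]
grip_width: 0.177
grip_force: 45.0
[392.04289241 315.04538247  70.65990607] [-0.4688292   0.39401944 -1.71372787]
```

```bash
python3 -m jog '[[[0,0,0],[0,0,-0.05],0],[[0,0,0],[0,0,-0.05],0],[[0,0,0],[0,0,0],0],[[0,0,0],[0,0,0],0],[[0,0,0],[0,0,0],15],[[0,0,0],[0,0,0],25],[[0,0,0],[0,0,0],40],[[0,0,0],[0,0,0],40],[[0,0,0],[0,0,0],60],[[0,0,0],[0,0,0],60]]'
python3 -m jog '[[[0,0,0],[0,0,0],60],[[0,0,0],[0,0,0.5],60],[[0,0,0],[0,0,1.5],60],[[0,0,0],[0,0,2],60],[[0,0,0],[0,0,2],60],[[0,0,0],[0,0,2],60],[[0,0,0],[0,0,2],60],[[0,0,0],[0,0,2],60],[[0,0,0],[0,0,1],60],[[0,0,0],[0,0,0],60]]'
python3 - <<'E'
from h import *
a=snap('wrist','w9');s=snap('scene','s9');d=snap('side','d9');p=load('d0')
# scoop + bystanders: side-view difference vs start, outside robot
m=(cv2.absdiff(d['color'],p['color']).max(2)>50).astype('uint8'); m=cv2.morphologyEx(m,cv2.MORPH_OPEN,np.ones((2,2)))
n,l,st,ce=cv2.connectedComponentsWithStats(m); print(st[1:][st[1:,4]>8])
# short-pan rim top row in side view (col 219), base visible: edge rows before/after, and wide pan col 245
for u in(219,245):
  for c in(p,d): g=cv2.GaussianBlur(cv2.cvtColor(c['color'],7),(3,3),0)[:,u]; print(u,g[168:228 if u==219 else 200].tolist() if u==219 else g[125:175].tolist())
for z in(84,64): print(z,proj(d,[570,-17+68,z]),proj(d,[570,-17-68,z]))
E
```

```text
time: 16.95
eef_pos: [392.1, 315.0, 69.6]
orientation: [[-0.09, 0.996, 0.0], [0.996, 0.09, 0.0], [0.0, 0.0, -1.0]]
contact_force: [0.0, -0.2, 0.5]
grip_width: 0.525
grip_force: 0.0
time: 17.95
eef_pos: [392.6, 315.6, 200.9]
orientation: [[-0.09, 0.996, 0.002], [0.996, 0.09, 0.002], [0.002, 0.002, -1.0]]
contact_force: [0.4, 0.5, -0.3]
grip_width: 0.596
grip_force: 0.0
[[  158     0    50    36  1105]
 [  193     0   203   283 17876]
 [  405     0     5     9    34]
 [  408     0    45   153  3593]
 [  139     6    14    14   128]
 [  257    14     8     6    19]
 [  236    28    39    20   317]
 [  159    38    71    66  2212]
 [  140   101    54    34   839]
 [  190   104     9     8    44]
 [  197   108    14    14    84]
 [  190   130     4     3    10]
 [  168   133     6    17    73]
 [  505   137     6    15    62]
 [  505   157     3     4    10]
 [  423   165     5    11    25]
 [  483   170    21     5    80]
 [  472   177    23    15   174]
 [  417   179     9    23   138]
 [  493   180     7     6    19]
 [  435   184     5     5    16]
 [  437   192    21    24   270]
 [ 
[... 803 characters left out ...]
, 147, 144, 144, 155, 172, 182, 189, 202, 215, 221, 222, 222, 223, 223, 212, 177, 141, 124, 108, 86, 71, 60, 49, 43, 46, 63]
245 [221, 220, 220, 217, 212, 203, 195, 185, 162, 132, 114, 111, 111, 114, 130, 163, 188, 195, 195, 194, 192, 183, 157, 126, 109, 106, 106, 107, 114, 137, 168, 187, 189, 169, 138, 115, 109, 109, 111, 115, 121, 115, 98, 87, 85, 86, 100, 137, 174, 188]
245 [64, 64, 64, 64, 65, 65, 64, 64, 64, 64, 65, 74, 91, 106, 102, 85, 72, 67, 65, 64, 63, 64, 65, 66, 66, 66, 66, 66, 66, 66, 66, 66, 65, 65, 65, 65, 65, 66, 66, 65, 65, 65, 65, 65, 66, 69, 72, 72, 78, 84]
84 [209.92463601 211.51639853] [224.85629104 177.56478862]
64 [210.53975518 216.95192519] [225.24202149 182.93618274]
```

The pan rim dropped about 5.5 px, which matches the full 20 mm. The scoop is standing on its original spot and the gripper is clear.

```bash
python3 -c "
from rig import bot
print(bot.sign_off())"
```

```text
the job is handed in; nothing more can be done
None
```

I poured all five balls into the short pan, which dropped onto its stop, set the empty scoop back upright on its starting spot, and handed the job in at about 18 s; the first grasp missed without moving the scoop, and the hand-in call gave no verdict.

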